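# Weight and set the locker lamp stand

## Task

Get the lamp stand on the shelf ready for its lamp head: lower the flat steel ballast weight into the pocket of the stand's base until it lies flat and square on the pocket floor, and let it go. Then draw the stand's sliding leg up until its length mark is level with the top of the cam ring and, still holding the leg there, swing the cam lever fully shut with the same hand. Finish with the leg still held in the fingers at its mark; do not drag the stand about or push the other things on the shelf out of place.

Things in the scene. Friction and masses are not known exactly. Their poses are not given: they have to be found in the camera images.
- ballast: Ballast weight, loose, dark steel, 0.5 to 0.75 kg: flat slab 50 mm (its x) by 90 mm (its y), 14 mm thick, with a lifting rib along the middle of its top, 16 mm wide (x), 60 mm long (y), 24 mm high: 38 mm in all. Origin: centre of its underside; z up. It goes into the pocket either way round.
- stand: Lamp stand, loose but heavy (2 kg), on the shelf: grey base plate 130 mm (its x) by 260 mm (its y), 24 mm thick; ballast pocket in the -y half, mast at x = 0, y = +85 mm: tube 32 mm across, black 45 mm collar up to z = 135 mm, steel cam ring 136 to 150 mm, then the round leg. Origin: centre of the base's underside; z up.
- pocket (a point): Centre of the floor of the ballast pocket in the stand's base, at x = 0, y = -45, z = 14 mm of the stand; axes as the stand's. The pocket is 53 mm (x) by 93 mm (y), 10 mm deep, with a 2.5 mm chamfer at its mouth: the ballast has 1.5 mm play each side and its slab stands 4 mm proud when home.
- leg: Sliding leg: smooth round aluminium tube, 25 mm across, 180 mm long, upright in the mast, 0.25 kg. It slides straight up (60 mm travel) and turns freely about its own axis; unlocked and let go it sinks by its weight to rest with 55 mm showing above the cam ring. Origin: centre of its lower end, inside the mast; z up.
- leg_top (a point): Centre of the leg's flat top end. At the start about 205 mm above the shelf, 55 mm above the ring's top; with the mark level it is 85 mm above the ring's top.
- leg_mark (a point): The length mark: a thin black groove round the leg, 85 mm below its top end. At the start it is hidden 30 mm below the top face of the cam ring, and it comes up out of the ring as the leg is drawn up. The point lies on the leg's axis.
- ring_top (a point): Point on the leg's axis at the height of the cam ring's top face, 150 mm above the shelf; belongs to the stand, axes as the stand's. The leg is at its length when leg_mark is level with this point.
- cam_lever (a joint): Swing of the cam ring with its lever, rad: 0 fully shut (hard stop; lever along the stand's +y), 1.0 fully open (towards the stand's +x). Shuts anticlockwise seen from above, about an upright axis 4 mm to the stand's -y side of the leg's axis. Stays where left. Below about 0.65 the cam bears on the leg and a few newtons are needed; shut, it clamps the leg (about 18 N).
- lever_grip (a point): On the lever's upright thumb paddle, 48 mm above the ring top, 34.5 mm out from the ring's turning axis. The paddle is a radial steel blade 5 mm thick (7 at its black tip), 23 to 46 mm out from that axis, up to 58 mm above the ring top. Fingers that hold the leg close above the ring are beside it: turning hand and leg anticlockwise about the leg's axis sweeps it shut with the side of a finger.
- plug_box: Bystander: open steel box 110 x 150 x 45 mm with a raised hinged lid at its far side and two glow plugs in it. Origin: centre of its underside.
- pulley: Bystander: blue anodised aluminium pulley, 68 mm across, 30 mm high, lying flat. Origin: centre of its underside.
- filter_bowl: Bystander: amber filter bowl, 72 mm across, 75 mm high, open upwards. Origin: centre of its underside.
- drain_cock: Bystander: small brass drain cock, 56 mm long, 35 mm high. Origin: centre of its underside.
- lamp_head: Bystander: the aluminium floodlight head with its bracket, 160 x 125 x 37 mm, lying face up. Origin: centre of the lamp's underside.
- spanner: Bystander: steel spanner, 170 mm long, lying flat. Origin: centre of its underside.
- oil_filter: Bystander: white oil filter canister, 76 mm across, 95 mm high. Origin: centre of its underside.
There are look-alikes about, which are no part of the job. What is shaped like the ballast but green is not meant.

How it is judged:
By the outcome, as a careful person would: the job done as asked, in the order asked, and still so for the second after the job is handed in, while the arm keeps its last pose, push and grip.
It also fails if it takes over 58 s, if anything falls off the work surface, if the arm or the gripper's body presses on something with over 40 N, if the wrist force passes 120 N, or if a joint passes its speed limit or range.

## Robot

A 6-joint arm with a two-finger parallel gripper is mounted at the origin on the work surface. World frame = base frame: x ahead of the robot, y to its left, z up, the work surface at z = 0. Lengths are in mm, angles in rad, forces in N, time in s.
With the tool pointing down it reaches from about 275 to 750 mm from the base axis. Payload 10.2 kg.
Tool frame: the origin (TCP) lies between the finger pads; the fingertips stand 11 mm ahead of it and the grasp point (between the pads) lies 8 mm behind it (robot.nose_length is the z of the fingertips in the tool frame, in mm); z points along the fingers, y is the line along which they close (so a half turn about z gives the same grasp; the last joint's range is limited). The gripper opens to 85 mm and grips with 20 to 120 N. Pads are 22 mm wide; open, the fingers measure 114 mm over their backs; the gripper's body (76 mm by 85 mm) begins 54 mm behind the grasp point. The pads swing forward as they close: fully open they stand 13 mm farther back than shut.
Start: joints at [-1.389, 0.313, 1.498, -0, 1.331, -0.223], TCP at [206.751, -482.582, 242.294] pointing down, gripper open.
Joint ranges: [-2.94, 2.94], [-0.97, 2.17], [0.19, 2.56], [-1.23, 4.37], [0.02, 3.11], [-2.88, 2.88]. Speed limits (rad/s): [2.39, 2.39, 3.01, 3.14, 3.14, 3.14].

## Interface

Orientations are given as a unit quaternion [w, x, y, z].
In Python, from workcell import robot, eyes gives the robot as it stands.
- The arm moves only by the tool servo_tool, never from a script. Its argument "targets" is a list of rows, each an object with "angular": the turn, a rotation vector about the tool's x, y, z in rad, a list of three; "slide": the shift along the tool's x, y, z in m, a list of three; "grip": the opening, from -1 (shut) to 1 (fully open). A call has 1 to 8 rows; each row is the pose to reach, as a shift and turn from the pose commanded when the call began, along the tool's axes at that moment; what a row does not reach only later rows make up. A row lasts 1/8 s, in which the tool goes at most 62.5 mm and 10.7 degrees, less where a joint would pass 70% of its speed; a pose out of reach is approached as far as the arm can. A call with a gripper value outside its range is refused whole. The fingers move at their own pace and stop on an object; "squeeze" is the grip in N (left out, the last holds). Time passes only in rows, so rows that repeat a pose let the fingers close. It gives the time, the measured TCP pose, the force, the opening and the grip force at its end, in the units of the state.
- robot.observe(): the state, without advancing time (a new reading comes with each control period).
- eyes.capture(name): name is "scene" or "top" or "wrist"; returns the picture (384x512x3 uint8, blue, green, red); there is no depth.
- eyes.camera_model(name): a dict with "vertical_fov" (degrees; the focal length in pixels is half the picture's height over the tangent of half this angle, whatever the lens; pixels are square), "cx", "cy" (the principal point, pixels), "position" and "attitude" of the camera in the world. Camera axes: x right, y down, z forward; pixel columns grow to the right and rows downward; lengths in mm; the calibration is good to about 2 mm. A picture is of the moment at which its call begins: read the wrist's pose just before it. camera_model takes no time and is no camera call; for the wrist camera it gives the pose at the moment of the call.
- robot.hand_in(): hands the job in; it is judged then, once.
The state is a dict: "t": time; "joints": joint angles; "joint_velocities": joint speeds; "joint_torque": joint torques, N m; "eef_pos": TCP position; "tcp_rot": TCP orientation; "contact_force": force on the tool from outside, world axes, zero at the start; "moment": the same for the moment, N m; "gripper_width": finger opening in mm; "grip_force": force on a finger pad.
Only numpy, scipy, OpenCV 4.12 (cv2) and the standard library are available. Lean on these libraries where they do the work, as an engineer would, in place of code of your own. Each camera call takes 0.05 s, during which the arm holds its last target. There are 200 camera calls.

## Working session

There is one attempt and no reset: what is moved stays moved. The work goes in short steps, Python scripts to look and compute and a tool call to move; the robot and the scene stay as the last step left them, time stands still between calls to the robot, and variables do not carry over. Pictures are saved under pics/ and viewed, at most 10 in all, crops included, and the job is handed in when it is done.

Besides the shell and the picture viewer there is one more tool, called after ">>>" as name(argument=value, ...) on one line, values as JSON. servo_tool: Moves the arm, as the interface text tells. Its arguments: {"type":"object","properties":{"targets":{"type":"array"},"squeeze":{"type":"number"}},"required":["targets"]}

```bash
ls; mkdir -p pics
cat > h.py <<'E'
import numpy as np, cv2
from scipy.spatial.transform import Rotation as R
from workcell import robot, eyes
def rot(q): return R.from_quat([q[1],q[2],q[3],q[0]])
def cam(n):
    m=eyes.camera_model(n); m['f']=192/np.tan(np.radians(m['vertical_fov'])/2); return m
def ray(m,u,v):
    A=m['attitude']; A=np.array(A,float)
    Rm=A if A.shape==(3,3) else rot(A).as_matrix()
    return np.array(m['position'],float), Rm@np.array([(u-m['cx'])/m['f'],(v-m['cy'])/m['f'],1])
def onz(m,u,v,z):
    p,d=ray(m,u,v); return p+d*(z-p[2])/d[2]
def tri(m1,a,m2,b):
    p,d=ray(m1,*a);q,e=ray(m2,*b)
    s=np.linalg.lstsq(np.c_[d,-e],q-p,rcond=None)[0]
    x,y=p+d*s[0],q+e*s[1]; return (x+y)/2,np.linalg.norm(x-y)
def proj(m,P):
    A=np.array(m['attitude'],float); Rm=A if A.shape==(3,3) else rot(A).as_matrix()
    c=Rm.T@(np.array(P,float)-np.array(m['position'],float)); return m['f']*c[:2]/c[2]+[m['cx'],m['cy']]
E
python3 - <<'E'
from h import *
for n in("scene","top","wrist"):
    m=cam(n);print(n,m); im=eyes.capture(n);cv2.imwrite(f'pics/{n}0.png',im)
a=cv2.imread('pics/top0.png');b=cv2.imread('pics/scene0.png')
print(robot.observe())
cv2.imwrite('pics/t0big.png',cv2.resize(a,(800,600),interpolation=cv2.INTER_CUBIC))
cv2.imwrite('pics/s0big.png',cv2.resize(b,(800,600),interpolation=cv2.INTER_CUBIC))
E
```

```text
pics
scene {'vertical_fov': 45.28694473744665, 'cx': 258.92848402402643, 'cy': 194.35163690240248, 'position': array([1306.90943306, -280.05213256, 1048.88036157]), 'attitude': array([-0.29453972,  0.74776889,  0.55817552, -0.2062235 ]), 'f': np.float64(460.2657499033121)}
top {'vertical_fov': 49.68261234595883, 'cx': 256.5490466943538, 'cy': 184.08442008134003, 'position': array([ 326.93300424,  -24.59657023, 1476.52280761]), 'attitude': array([ 0.0448953 , -0.7034138 ,  0.70727683, -0.05434087]), 'f': np.float64(414.7405609707048)}
wrist {'vertical_fov': 71.36307519707043, 'cx': 252.48220559110965, 'cy': 190.54799481788092, 'position': array([ 283.59316745, -448.37801329,  373.98867606]), 'attitude': array([ 0.13759911,  0.82367256, -0.54248892, -0.09130047]), 'f': np.float64(267.37804205595)}
{'t': 0.15, 'joints': array([-1.38940862e+00,  3.13286422e-01,  1.49823828e+00, -1.49250224e-06,
        1.33097973e+00, -2.23378046e-01]), 'joint_velocities': array([-1.14728059e-04, -1.50789092e-03, -7.94676873e-04, -8.09051698e-05,
        4.23646509e-04, -8.05668563e-04]), 'joint_torque': array([ 2.70954079e-03, -4.12367821e+01, -2.59797370e+01, -8.33300618e-06,
        3.24229957e-03, -1.59295655e-05]), 'eef_pos': array([ 206.71412276, -482.40439615,  241.8936108 ]), 'tcp_rot': array([-4.55805816e-04,  9.79590254e-01,  2.01004293e-01,  8.84615430e-06]), 'contact_force': array([ 0.10918642,  0.81175706, -0.65177996]), 'moment': array([ 0.07981234,  0.02589602, -0.0255276 ]), 'grip_force': 0.0, 'gripper_width': 85.33131250278022}
```

View pics/t0big.png

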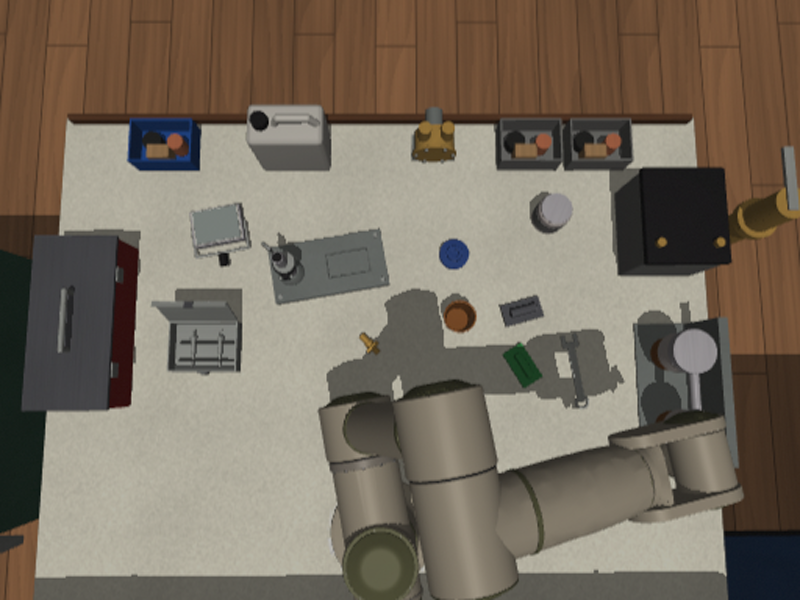

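View pics/s0big.png

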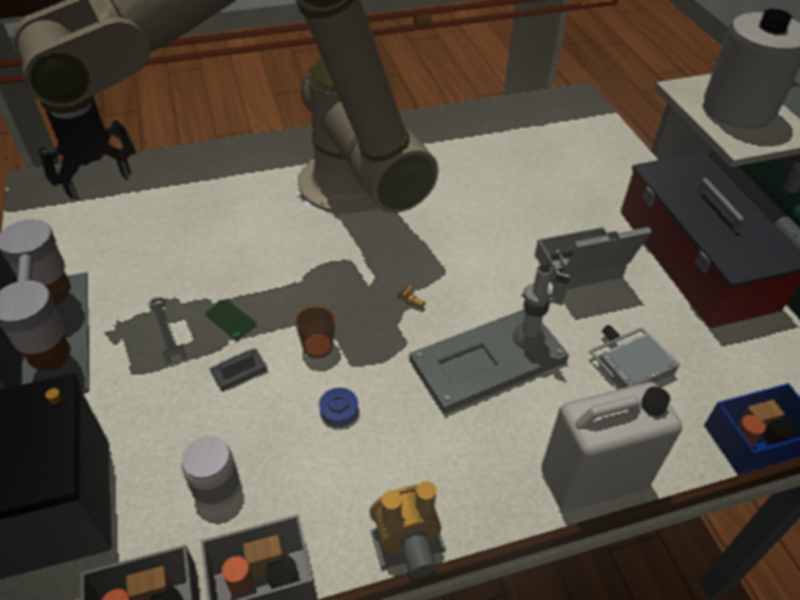

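The top view (800x600 pixels) shows:
- **Stand:** base plate near (330,265), with the pocket at (348,262) and the mast at (283,260).
- **Ballast candidates:** the dark steel slab with a rib at (521,310), scene (238,369), and the green look-alike at (522,365), scene (231,319). The spanner at (574,370) is grey but a different shape. The task wants dark steel, so I choose (521,310).

Next is a close crop of that choice and a first measurement.

Run:
```python
from h import *
t=cv2.imread('pics/top0.png');s=cv2.imread('pics/scene0.png')
mt,ms=cam('top'),cam('scene')
def big(im,x,y,w,h,k): return cv2.resize(im[y:y+h,x:x+w],None,fx=k,fy=k,interpolation=cv2.INTER_CUBIC)
c=np.vstack([np.hstack([big(t,310,180,50,40,8),big(s,125,215,50,40,8)]),np.zeros((0,800,3),np.uint8)])
d=np.hstack([big(t,165,140,90,60,4.4444),big(s,255,145,120,80,3.3333)])
d=cv2.resize(d,(800,270));cv2.imwrite('pics/crop1.png',np.vstack([c,d]))
print(t[198,333],t[200,326],t[170,200],s[236,152])
```

```text
[73 69 69] [33 32 32] [ 98 102  99] [39 43 44]
```

View pics/crop1.png

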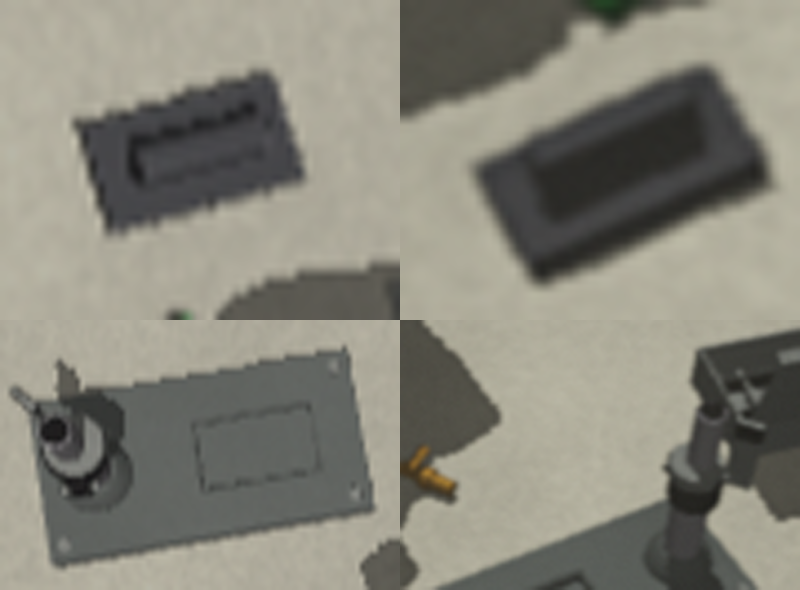

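The crop confirms it: the target is the dark slab with a raised rib, centred at about top px (334,198). The bottom row shows the empty pocket and the open lever on the mast.

```bash
cat >> h.py <<'E'
def rect(mask,near):
    cs,_=cv2.findContours(mask.astype(np.uint8),cv2.RETR_EXTERNAL,cv2.CHAIN_APPROX_NONE)
    cs=[c for c in cs if cv2.contourArea(c)>60]
    c=min(cs,key=lambda c:np.hypot(*(np.mean(c[:,0],0)-near)))
    return c, cv2.boxPoints(cv2.minAreaRect(c))
def rectw(m,c,z):
    P=np.array([onz(m,u,v,z)[:2] for u,v in c[:,0]],np.float32)
    (x,y),(w,h),a=cv2.minAreaRect(P)
    if w<h: w,h,a=h,w,a+90
    return np.round([x,y,w,h,(a+90)%180-90],1)   # a: direction of the long side
E
python3 - <<'E'
from h import *
t=cv2.imread('pics/top0.png');mt=cam('top')
g=t.max(2).astype(int);sat=g-t.min(2)
c,b=rect((g<90)&(t[:,:,2]<=t[:,:,0]+2),(334,198));print(rectw(mt,c,14))
c,b=rect((g<125)&(abs(t[:,:,1].astype(int)-t[:,:,2]-2)<4)&(sat<14)&(t[:,:,2]<=t[:,:,0]+5),(212,170));print(b.tolist(),rectw(mt,c,24))
# pocket corners & plate corners (from the crop)
k=4.4444*400/400
for n,p,z in [('pk',[(192,423),(310,402),(320,468),(202,492)],24),('plate',[(345,348),(373,510),(55,566)],24),('leg',[(55,431)],205)]:
    for q in p: print(n,np.round(onz(mt,165+q[0]/4.444,140+(q[1]-320)/4.5,z),1))
m=cam('wrist');o=robot.observe();print(ray(m,m['cx'],m['cy'])[1]);T=rot(o['tcp_rot'])
print('cam in tool',T.inv().apply(np.array(m['position'])-o['eef_pos']),T.inv().apply(ray(m,m['cx'],m['cy'])[1]),T.as_matrix())
E
```

```text
[ 481.  -317.9   88.2   46.7  -74.5]
[[167.83055114746094, 155.02960205078125], [242.07505798339844, 142.0662841796875], [249.00856018066406, 181.77630615234375], [174.76405334472656, 194.7396240234375]] [589.5 126.3 268.1 145.1 -80.2]
pk [609.2 126.8  24. ]
pk [625.8  32.4  24. ]
pk [572.7  24.4  24. ]
pk [554.  118.3  24. ]
plate [669.5   4.3  24. ]
plate [539.  -17.8  24. ]
plate [496.  233.9  24. ]
leg [568.8 203.6 205. ]
[-0.29966323 -0.12778834 -0.94544809]
cam in tool [  84.08967775   -1.10440431 -132.15416738] [-3.25961951e-01  2.94728113e-04  9.45382843e-01] [[ 9.19194548e-01  3.93803702e-01 -1.65906639e-04]
 [ 3.93803686e-01 -9.19194133e-01  8.96562099e-04]
 [ 2.00569065e-04 -8.89449640e-04 -9.99999584e-01]]
```

>>> servo_tool(targets=[{"angular": [0, 0, -0.18], "slide": [0.045, -0.006, 0.011], "grip": 1}, {"angular": [0, 0, -0.36], "slide": [0.09, -0.012, 0.022], "grip": 1}, {"angular": [0, 0, -0.54], "slide": [0.135, -0.018, 0.033], "grip": 1}, {"angular": [0, 0, -0.72], "slide": [0.18, -0.024, 0.044], "grip": 1}, {"angular": [0, 0, -0.9], "slide": [0.225, -0.03, 0.055], "grip": 1}, {"angular": [0, 0, -1.08], "slide": [0.27, -0.037, 0.066], "grip": 1}, {"angular": [0, 0, -1.26], "slide": [0.317, -0.043, 0.077], "grip": 1}, {"angular": [0, 0, -1.436], "slide": [0.317, -0.043, 0.077], "grip": 1}])

```text
t: 1.15
eef_pos: [482.9, -316.0, 163.9]
tcp_rot: [-0.001, 0.602, 0.799, 0.0]
contact_force: [0.1, -1.3, 0.8]
gripper_width: 85.4
grip_force: 0.0
```

>>> servo_tool(targets=[{"angular": [0, 0, 0], "slide": [0, 0, 0], "grip": 0.2}, {"angular": [0, 0, 0], "slide": [0, 0, 0], "grip": 0.2}])

```text
t: 1.4
eef_pos: [480.9, -318.5, 165.3]
tcp_rot: [-0.0, 0.607, 0.795, -0.0]
contact_force: [0.6, 0.2, -0.3]
gripper_width: 52.2
grip_force: 0.0
```

Run:
```python
from h import *
o=robot.observe();m=cam('wrist');im=eyes.capture('wrist');cv2.imwrite('pics/w1.png',im)
print(o['t'],o['eef_pos'],rot(o['tcp_rot']).as_matrix()[:,0],o['gripper_width'],o['joints'],o['contact_force'])
print(proj(m,[481,-318,38]),proj(m,o['eef_pos']))
```

```text
1.4 [ 480.85403593 -318.52287327  165.33481055] [-2.62797348e-01  9.64851052e-01  3.58017258e-05] 52.18024921325818 [-7.88060568e-01  4.92657434e-01  1.44328616e+00 -4.39620751e-05
  1.20571358e+00 -1.05396519e+00] [ 0.64781785  0.23748658 -0.25970815]
[252.80836758 186.13618085] [252.37709391 255.98557207]
```

View pics/w1.png

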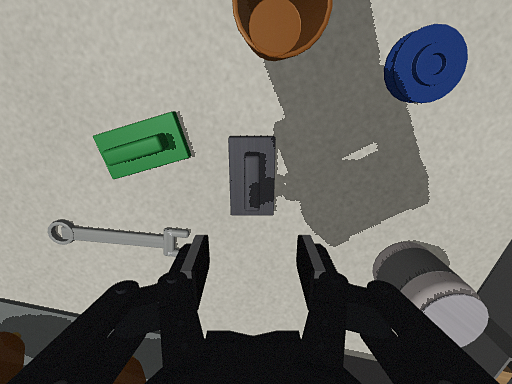

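The wrist view shows the ballast at (252,176), square to the tool, with its rib at (253,180). The green look-alike is at (143,145). I'll measure the ballast's position and its height from a second wrist position.

Run:
```python
from h import *
m=cam('wrist');im=cv2.imread('pics/w1.png').astype(int)
for p in [(180,235),(180,252),(200,256),(180,280),(150,300)]: print(p,im[p])
k=(im.max(2)<100)&(im[:,:,0]>=im[:,:,2])
k=cv2.morphologyEx(k.astype(np.uint8),cv2.MORPH_CLOSE,np.ones((9,9)))
c,b=rect(k,(252,176));print(b.tolist(),[rectw(m,c,z).tolist() for z in (8,14,20)])
```

```text
(180, 235) [79 74 73]
(180, 252) [83 77 78]
(200, 256) [39 37 38]
(180, 280) [ 96 104 107]
(150, 300) [ 93 100 102]
[[228.0, 213.99996948242188], [228.0, 135.99996948242188], [274.0, 135.99996948242188], [274.0, 213.99996948242188]] [[479.3, -317.4, 91.1, 50.6, -74.6], [478.9, -315.7, 89.2, 49.5, -74.6], [478.5, -314.0, 87.3, 48.5, -74.6]]
```

>>> servo_tool(targets=[{"angular": [0, 0, 0], "slide": [-0.025, 0, 0.02], "grip": 0.2}, {"angular": [0, 0, 0], "slide": [-0.05, 0, 0.04], "grip": 0.2}, {"angular": [0, 0, 0], "slide": [-0.05, 0, 0.04], "grip": 0.2}, {"angular": [0, 0, 0], "slide": [-0.05, 0, 0.04], "grip": 0.2}])

```text
t: 1.95
eef_pos: [494.4, -366.3, 125.9]
tcp_rot: [0.0, 0.606, 0.795, 0.0]
contact_force: [0.0, 0.0, -0.2]
gripper_width: 51.1
grip_force: 0.0
```

Run:
```python
from h import *
def meas(m,im,near):
    im=im.astype(int);k=(im.max(2)<100)&(im[:,:,0]>=im[:,:,2])
    k=cv2.morphologyEx(k.astype(np.uint8),cv2.MORPH_CLOSE,np.ones((9,9)))
    c,b=rect(k,near);return c,b
o=robot.observe();m2=cam('wrist');im=eyes.capture('wrist');cv2.imwrite('pics/w2.png',im)
print(o['eef_pos'])
near=proj(m2,[481,-318,14])
c,b=meas(m2,im,near);print(near,b.tolist(),[rectw(m2,c,z).tolist() for z in (8,14,20)])
```

```text
[ 494.40385569 -366.25026488  125.92247157]
[252.43589839 139.30364936] [[222.0, 85.0], [279.0, 85.0], [279.0, 184.0], [222.0, 184.0]] [[479.4, -317.6, 90.4, 50.8, -74.6], [479.2, -316.8, 88.3, 49.5, -74.6], [479.0, -316.0, 86.1, 48.3, -74.6]]
```

>>> servo_tool(targets=[{"angular": [0, 0, 0], "slide": [0.026, -0.001, 0.02], "grip": 0.2}, {"angular": [0, 0, 0], "slide": [0.0516, -0.0017, 0.045], "grip": 0.2}, {"angular": [0, 0, 0], "slide": [0.0516, -0.0017, 0.07], "grip": 0.2}, {"angular": [0, 0, 0], "slide": [0.0516, -0.0017, 0.088], "grip": 0.2}, {"angular": [0, 0, 0], "slide": [0.0516, -0.0017, 0.098], "grip": 0.2}, {"angular": [0, 0, 0], "slide": [0.0516, -0.0017, 0.098], "grip": 0.2}, {"angular": [0, 0, 0], "slide": [0.0516, -0.0017, 0.098], "grip": 0.0}, {"angular": [0, 0, 0], "slide": [0.0516, -0.0017, 0.098], "grip": -0.4}], squeeze=60)

```text
t: 3.0
eef_pos: [479.4, -317.4, 28.0]
tcp_rot: [0.001, 0.606, 0.796, -0.0]
contact_force: [0.3, 0.7, -0.4]
gripper_width: 26.5
grip_force: 0.0
```

>>> servo_tool(targets=[{"angular": [0, 0, 0], "slide": [0, 0, 0], "grip": -1}, {"angular": [0, 0, 0], "slide": [0, 0, 0], "grip": -1}, {"angular": [0, 0, 0], "slide": [0, 0, 0], "grip": -1}, {"angular": [0, 0, 0], "slide": [0, 0, 0], "grip": -1}])

```text
t: 3.5
eef_pos: [479.5, -317.3, 28.0]
tcp_rot: [0.001, 0.606, 0.796, -0.0]
contact_force: [0.6, 1.4, 5.7]
gripper_width: 14.9
grip_force: 60.6
```

>>> servo_tool(targets=[{"angular": [0, 0, 0], "slide": [0, 0, -0.005], "grip": -1}, {"angular": [0, 0, 0], "slide": [0, 0, -0.02], "grip": -1}, {"angular": [0, 0, 0], "slide": [0, 0, -0.05], "grip": -1}, {"angular": [0, 0, 0], "slide": [0, 0, -0.08], "grip": -1}, {"angular": [0, 0, 0], "slide": [0, 0, -0.11], "grip": -1}, {"angular": [0, 0, 0], "slide": [0, 0, -0.14], "grip": -1}, {"angular": [0, 0, 0], "slide": [0, 0, -0.165], "grip": -1}, {"angular": [0, 0, 0], "slide": [0, 0, -0.172], "grip": -1}])

```text
t: 4.5
eef_pos: [479.3, -317.3, 201.1]
tcp_rot: [0.001, 0.605, 0.796, -0.0]
contact_force: [0.2, -0.2, -5.0]
gripper_width: 14.4
grip_force: 59.3
```

>>> servo_tool(targets=[{"angular": [0, 0, 0.01], "slide": [0.02, 0.015, 0], "grip": -1}, {"angular": [0, 0, 0.03], "slide": [0.055, 0.043, 0], "grip": -1}, {"angular": [0, 0, 0.05], "slide": [0.095, 0.073, 0], "grip": -1}, {"angular": [0, 0, 0.065], "slide": [0.135, 0.104, 0], "grip": -1}, {"angular": [0, 0, 0.08], "slide": [0.175, 0.135, 0], "grip": -1}, {"angular": [0, 0, 0.09], "slide": [0.215, 0.166, 0], "grip": -1}, {"angular": [0, 0, 0.097], "slide": [0.245, 0.19, 0], "grip": -1}, {"angular": [0, 0, 0.097], "slide": [0.26, 0.2015, 0], "grip": -1}])

```text
t: 5.5
eef_pos: [604.0, -11.0, 198.3]
tcp_rot: [-0.001, 0.643, 0.766, -0.0]
contact_force: [-0.2, -0.3, -5.4]
gripper_width: 14.6
grip_force: 59.2
```

>>> servo_tool(targets=[{"angular": [0, 0, 0], "slide": [0, 0, 0], "grip": -1}, {"angular": [0, 0, 0], "slide": [0, 0, 0], "grip": -1}, {"angular": [0, 0, 0], "slide": [0, 0, 0], "grip": -1}])

```text
t: 5.88
eef_pos: [603.7, -13.9, 199.3]
tcp_rot: [-0.0, 0.644, 0.765, -0.0]
contact_force: [0.4, -0.4, -5.6]
gripper_width: 14.9
grip_force: 59.2
```

Run:
```python
from h import *
o=robot.observe();m=cam('wrist');im=eyes.capture('wrist');cv2.imwrite('pics/w3.png',im)
t=eyes.capture('top');cv2.imwrite('pics/t3.png',t)
print(o['t'],o['eef_pos'],rot(o['tcp_rot']).as_matrix()[:,0],o['contact_force'],o['gripper_width'],o['grip_force'])
print(proj(m,[590.5,75.5,24]),proj(m,o['eef_pos']))
v=np.hstack([im[:,100:420],cv2.resize(t[130:210,160:260],(480,384),interpolation=cv2.INTER_CUBIC)])
cv2.imwrite('pics/v3.png',v)
```

```text
5.875 [603.70595937 -13.93040482 199.25622811] [-1.70680200e-01  9.85326473e-01 -1.07074856e-04] [ 0.36490521 -0.36796488 -5.57420226] 14.9142933687433 59.21567738056183
[254.87047655  93.28178818] [252.54676723 256.00687224]
```

View pics/v3.png

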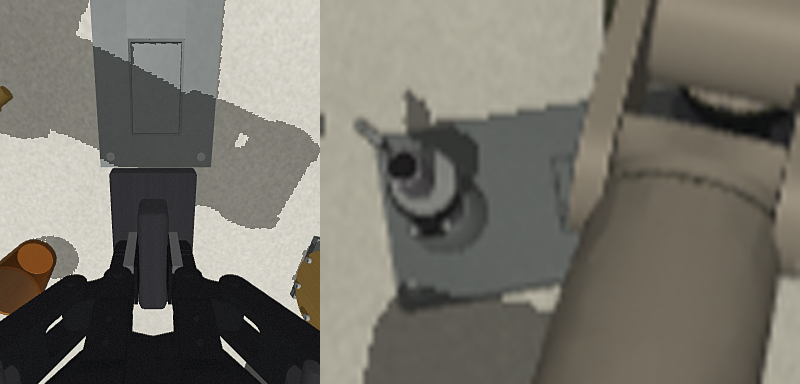

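The wrist view is clear. The pocket mouth spans columns 229–283 and rows 40–133. The held slab's leading edge is at row 170, columns 210–296. The base's near edge is at row 166. The right half shows the mast and the open lever, whose paddle points up-left. Next I'll fit lines to these edges.

Run:
```python
from h import *
im=cv2.imread('pics/w3.png');g=cv2.GaussianBlur(im,(3,3),0).astype(int).sum(2)//3
for r in (60,75,100,120): print(r,'L',im[r,222:240].sum(1)//3,'R',im[r,274:292].sum(1)//3)
for c in (240,256,270): print(c,'T',im[34:50,c].sum(1)//3,'B',im[124:140,c].sum(1)//3)
for r in (172,176,185,195): print(r,im[r,204:218].sum(1)//3,im[r,288:304].sum(1)//3)
for c in (220,285): print(c,im[160:180,c].sum(1)//3)
for r in (50,100,140): print(r,im[r,185:205].sum(1)//3,im[r,308:330].sum(1)//3)
```

```text
60 L [ 75  69 154 151 149 154 113  99 113  53  72  68 156 147 145 145 145 148] R [141 140 141 138 141 144 118  93 127 122 136 137 136 136 136 136 137 136]
75 L [74 73 77 72 74 71 76 66 69 55 78 78 74 75 76 76 75 76] R [142 140 139 138 140 144  75 129 123 126 136 136 137 136 137 135 136 135]
100 L [74 75 76 74 74 75 77 72 68 67 62 77 75 77 76 73 75 76] R [73 79 75 75 76 61 65 68 69 75 77 73 76 72 75 75 77 72]
120 L [75 77 73 76 72 75 75 77 72 66 57 77 74 73 74 75 75 77] R [74 72 74 76 76 57 73 65 77 75 74 76 76 73 74 79 78 74]
240 T [146 145 148 150 128 103 116 105  39  58 160 150 148 147 147 145] B [73 74 73 75 74 74 75 75 77 57 70 73 73 73 74 75]
256 T [141 142 144 147 132 114 123 110  36 137 158 149 146 145 143 143] B [74 73 74 73 75 74 73 75 78 60 72 74 73 76 75 76]
270 T [143 144 143 147 133 121 126 111  30 128 148 144 144 142 144 140] B [75 74 74 73 76 73 75 75 75 60 76 69 72 73 75 74]
172 [208 209 208 208 215 229  86  25  33  38  37  36  37  38] [ 38  39  39  36  39  39  35  28 137 127 125 123 126 126 127 128]
176 [203 205 204 205 222  79  36  50  50  52  51  51  49  50] [ 50  
[... 322 characters left out ...]
74  75  74  74  74  71  61 170  41  35  40  39  39  51  47  50  51  48
  50  48]
285 [ 75  76  73  75  75  77  75 103  36  42  36  41  40  51  50  52  49  47
  48  51]
50 [123 128 128 129 126 125 127 134  69  74  79  76  76  76  75  75  76  71
  73  70] [137 137 136 137 136 135 135 134 135 136 135 127 115 108 216 207 205 203
 203 204 205 207]
100 [126 127 128 129 124 121 121 122 125 126 132  82  71  73  75  74  75  74
  74  75] [ 75  73  75  76  76  75  73  83 126 121 121 124 118 113 116 114 111 106
 207 202 203 203]
140 [124 124 121 119 123 126 128 125 119 116 119 121 123 131  64  71  73  73
  73  75] [ 76  75  75  74  67 134 127 125 122 121 124 126 125 124 123 122 123 123
 124 128 122 126]
```

Run:
```python
from h import *
# wrist pose at pic 3 still current
o=robot.observe();m=cam('wrist');T=rot(o['tcp_rot']);p=o['eef_pos']
P=lambda u,v,z:T.inv().apply(onz(m,u,v,z)-p)
a=P(255.6,41.6,21.5);b=P(255.6,133,21.5);print('pocket x ends',a,b,'len',a-b,'centre',(a+b)/2)
print('width',P(230.8,75,21.5)[1]-P(280.6,75,21.5)[1],P(231.5,120,21.5)[1]-P(279.5,120,21.5)[1])
print('outer',P(227.7,60,24)[1],P(283.5,60,24)[1],P(256,37.6,24)[0],P(256,134.5,24)[0])
print('pk ctr y',P(255.6,60,21.5)[1],P(255.6,120,21.5)[1])
zs=p[2]-27.9+14
print('ballast end',P(252.6,172.6,zs),P(252.6,167.5,zs-14),'sides',P(209.3,180,zs)[1],P(295.8,180,zs)[1])
# plate edges
for L,Rr,r in((192.8,321.5,50),(195.8,325.5-0,100),(198.6,0,140)): print(r,P(L,r,24)[:2],P(Rr,r,24)[:2])
print('plate near edge',P(220,166.8,24)[:2],P(285,167,24)[:2])
```

```text
pocket x ends [140.37184873   2.85401007 177.83709678] [ 47.77435085   3.29830444 177.8381645 ] len [ 9.25974979e+01 -4.44294361e-01 -1.06771780e-03] centre [ 94.07309979   3.07615726 177.83763064]
width -53.15735303609354 -53.95646426235555
outer -26.142685318625805 31.96236531944447 143.53277644720524 46.39932304145952
pk ctr y 2.9362576358880523 3.229265926087164
ballast end [45.42438007 -0.05013112 13.89946884] [44.87558774 -0.0557968  27.89947555] sides -24.730789525000382 24.575953264013915
50 [132.19140201 -61.82628961] [132.3059055   70.72833075]
100 [ 83.40384078 -62.05236092] [83.5462819  79.22805635]
140 [ 40.12934919 -61.79592129] [  39.87136913 -288.83215422]
plate near edge [  8.7449711  -38.56030624] [ 8.59702567 38.16397594]
```

>>> servo_tool(targets=[{"angular": [0, 0, 0], "slide": [0.03, 0.001, 0.01], "grip": -1}, {"angular": [0, 0, 0], "slide": [0.065, 0.002, 0.03], "grip": -1}, {"angular": [0, 0, 0], "slide": [0.09, 0.003, 0.055], "grip": -1}, {"angular": [0, 0, 0], "slide": [0.094, 0.0032, 0.08], "grip": -1}, {"angular": [0, 0, 0], "slide": [0.094, 0.0032, 0.105], "grip": -1}, {"angular": [0, 0, 0], "slide": [0.094, 0.0032, 0.122], "grip": -1}, {"angular": [0, 0, 0], "slide": [0.094, 0.0032, 0.13], "grip": -1}, {"angular": [0, 0, 0], "slide": [0.094, 0.0032, 0.13], "grip": -1}])

```text
t: 6.98
eef_pos: [591.1, 80.1, 69.4]
tcp_rot: [-0.0, 0.643, 0.765, 0.0]
contact_force: [-0.0, 0.5, -5.2]
gripper_width: 14.4
grip_force: 59.2
```

>>> servo_tool(targets=[{"angular": [0, 0, 0], "slide": [0, 0, 0], "grip": -1}, {"angular": [0, 0, 0], "slide": [0, 0, 0], "grip": -1}])

```text
t: 7.22
eef_pos: [591.3, 80.3, 70.0]
tcp_rot: [0.001, 0.643, 0.766, 0.0]
contact_force: [-0.4, 0.1, -4.8]
gripper_width: 14.5
grip_force: 59.2
```

Run:
```python
from h import *
o=robot.observe();m=cam('wrist');im=eyes.capture('wrist');cv2.imwrite('pics/w4.png',im)
T=rot(o['tcp_rot']);print(o['t'],o['eef_pos'],T.as_matrix()[:,0],o['contact_force'])
cv2.imwrite('pics/v4.png',cv2.resize(im[0:260,120:390],None,fx=2.2,fy=2.2,interpolation=cv2.INTER_CUBIC))
```

```text
7.225 [591.29827688  80.32007374  70.03016501] [-1.72123410e-01  9.85075355e-01 -2.78653220e-04] [-0.35333786  0.08622787 -4.84328571]
```

View pics/v4.png

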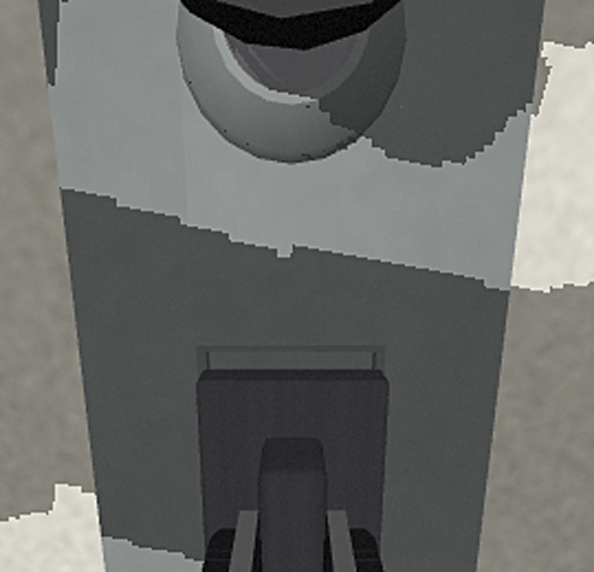

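The ballast is hovering over the pocket. The pocket's far edge shows at crop row 346–353 and the slab's leading edge at row 370, with side edges at columns 207/376 for the pocket and 197/387 for the slab. I'll compute the offsets.

Run:
```python
from h import *
o=robot.observe();m=cam('wrist');T=rot(o['tcp_rot']);p=o['eef_pos']
P=lambda u,v,z:T.inv().apply(onz(m,u,v,z)-p)
im=cv2.imread('pics/w4.png')
for r in (164,166): print(im[r,204:220].sum(1)//3,im[r,284:300].sum(1)//3)
for c in (225,250,280): print(im[150:176,c].sum(1)//3)
for r in (176,190): print(im[r,204:216].sum(1)//3,im[r,290:300].sum(1)//3)
print('lip end',P(252,160.4,21.5),'outer',P(252,157.2,24),'lips',P(214,164,21.5)[1],P(290.8,164,21.5)[1],'outer',P(209.4,164,24)[1],P(295,164,24)[1])
zs=p[2]-27.9+14
print('slab end',P(252,172.7,zs),P(252,168,zs-14),P(209.5,176,zs)[1],P(296,176,zs)[1])
```

```text
[78 79 78 81 78 75 68 69 67 63 43 75 81 78 78 80] [77 77 78 77 82 55 54 72 70 70 66 77 79 78 79 80]
[77 80 78 81 77 76 70 70 70 72 47 66 83 82 82 81] [80 80 79 84 82 45 55 70 72 70 71 80 80 81 79 79]
[78 76 76 78 77 77 80 66 70 71 77 81 77 76 77 77 81 74 34 40 41 39 45 52
 48 53]
[77 76 76 76 79 77 78 69 71 74 78 79 79 77 78 80 78 71 36 41 42 41 40 49
 51 54]
[80 79 80 78 78 79 77 68 66 68 77 77 77 80 79 79 81 71 39 42 38 41 39 52
 51 53]
[79 80 79 78 80 49 49 53 48 53 53 54] [53 55 50 49 52 46 49 81 81 79]
[79 78 78 78 80 82 42 49 51 52 53 50] [52 52 50 54 45 45 83 78 77 75]
lip end [44.79177866 -0.48844378 48.36539047] outer [47.54802572 -0.48306276 45.86472281] lips -26.724088644023716 26.3023770487738 outer -29.486495533557108 28.797416336544813
slab end [45.39650157 -0.3996895  13.88855059] [44.59084258 -0.4355122  27.88871885] -24.498414214177455 24.552023029793414
```

>>> servo_tool(targets=[{"angular": [0, 0, 0], "slide": [-0.0009, -0.0003, 0.003], "grip": -1}, {"angular": [0, 0, 0], "slide": [-0.0009, -0.0003, 0.008], "grip": -1}, {"angular": [0, 0, 0], "slide": [-0.0009, -0.0003, 0.013], "grip": -1}, {"angular": [0, 0, 0], "slide": [-0.0009, -0.0003, 0.017], "grip": -1}, {"angular": [0, 0, 0], "slide": [-0.0009, -0.0003, 0.02], "grip": -1}, {"angular": [0, 0, 0], "slide": [-0.0009, -0.0003, 0.022], "grip": -1}, {"angular": [0, 0, 0], "slide": [-0.0009, -0.0003, 0.024], "grip": -1}, {"angular": [0, 0, 0], "slide": [-0.0009, -0.0003, 0.024], "grip": -1}])

```text
t: 8.28
eef_pos: [590.7, 79.4, 45.2]
tcp_rot: [-0.0, 0.643, 0.766, -0.0]
contact_force: [-0.6, 0.7, -5.4]
gripper_width: 14.7
grip_force: 59.2
```

>>> servo_tool(targets=[{"angular": [0, 0, 0], "slide": [0, 0, 0.0015], "grip": -1}, {"angular": [0, 0, 0], "slide": [0, 0, 0.003], "grip": -1}, {"angular": [0, 0, 0], "slide": [0, 0, 0.004], "grip": -1}, {"angular": [0, 0, 0], "slide": [0, 0, 0.004], "grip": -1}])

```text
t: 8.78
eef_pos: [590.8, 79.4, 42.0]
tcp_rot: [0.0, 0.643, 0.766, 0.0]
contact_force: [-3.1, 0.3, 4.5]
gripper_width: 15.1
grip_force: 60.6
```

>>> servo_tool(targets=[{"angular": [0, 0, 0], "slide": [0, 0, 0], "grip": -0.5}, {"angular": [0, 0, 0], "slide": [0, 0, 0], "grip": 0.0}, {"angular": [0, 0, 0], "slide": [0, 0, 0], "grip": 0.2}, {"angular": [0, 0, 0], "slide": [0, 0, -0.01], "grip": 0.2}, {"angular": [0, 0, 0], "slide": [0, 0, -0.035], "grip": 0.2}, {"angular": [0, 0, 0], "slide": [0, 0, -0.075], "grip": 0.2}, {"angular": [0, 0, 0], "slide": [0, 0, -0.125], "grip": 0.2}, {"angular": [0, 0, 0], "slide": [0, 0, -0.175], "grip": 0.2}])

```text
t: 9.78
eef_pos: [590.6, 79.4, 218.7]
tcp_rot: [0.0, 0.643, 0.766, 0.0]
contact_force: [-0.1, 0.0, 0.3]
gripper_width: 51.4
grip_force: 0.0
```

>>> servo_tool(targets=[{"angular": [0, 0, 0], "slide": [0, 0, -0.04], "grip": 0.2}, {"angular": [0, 0, 0], "slide": [0.03, 0, -0.045], "grip": 0.2}, {"angular": [0, 0, 0], "slide": [0.046, 0, -0.045], "grip": 0.2}, {"angular": [0, 0, 0], "slide": [0.046, 0, -0.045], "grip": 0.2}, {"angular": [0, 0, 0], "slide": [0.046, 0, -0.045], "grip": 0.2}])

```text
t: 10.4
eef_pos: [582.9, 124.1, 260.7]
tcp_rot: [-0.0, 0.643, 0.765, -0.0]
contact_force: [0.3, -0.7, -0.9]
gripper_width: 51.4
grip_force: 0.0
```

Run:
```python
from h import *
o=robot.observe();m=cam('wrist');im=eyes.capture('wrist');cv2.imwrite('pics/w5.png',im)
T=rot(o['tcp_rot']);print(o['t'],o['eef_pos'],T.as_matrix()[:,0],o['contact_force'],o['gripper_width'])
cv2.imwrite('pics/v5.png',cv2.resize(im[0:260,120:390],None,fx=2.2,fy=2.2,interpolation=cv2.INTER_CUBIC))
np.set_printoptions(precision=1,suppress=True)
s=np.array([-.1711,.9852,0]);q=np.array([590.8,79.4,0])+130*s
print('leg pred',q,proj(m,q+[0,0,205]),proj(m,q+[0,0,150]))
```

```text
10.4 [582.88780801 124.13289643 260.73411032] [-1.71836186e-01  9.85125532e-01 -1.10207390e-04] [ 0.26517827 -0.71206005 -0.88025137] 51.37720184531665
leg pred [568.6 207.5   0. ] [253.2  99.2] [253.1  99.1]
```

View pics/v5.png

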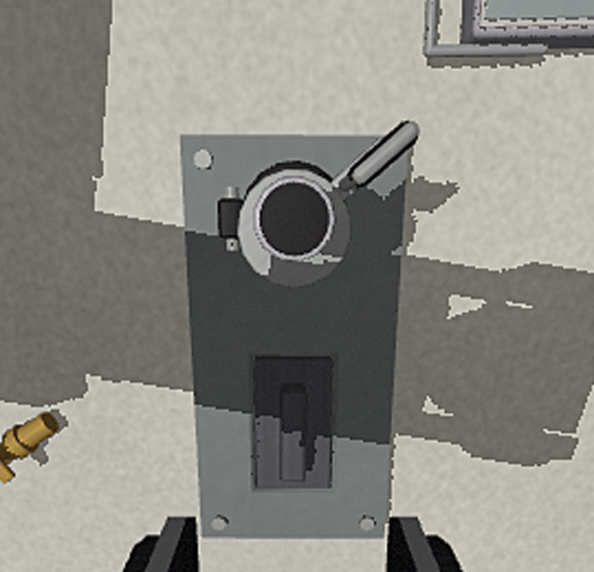

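The ballast lies flush and square in the pocket, in the crop at columns 252–333, rows 357–490. The leg top is at (295,217) in the crop, and the lever is open towards the upper right. I'll move over the leg with the fingers turned clear of the paddle and measure again from there.

>>> servo_tool(targets=[{"angular": [0, 0, 0.13], "slide": [0.02, 0, 0], "grip": 0.2}, {"angular": [0, 0, 0.26], "slide": [0.045, 0, 0], "grip": 0.2}, {"angular": [0, 0, 0.39], "slide": [0.07, 0, 0], "grip": 0.2}, {"angular": [0, 0, 0.524], "slide": [0.0846, 0.0002, 0], "grip": 0.2}, {"angular": [0, 0, 0.524], "slide": [0.0846, 0.0002, 0], "grip": 0.2}, {"angular": [0, 0, 0.524], "slide": [0.0846, 0.0002, 0], "grip": 0.2}])

```text
t: 11.2
eef_pos: [568.8, 207.2, 261.1]
tcp_rot: [0.0, 0.819, 0.573, -0.0]
contact_force: [-0.1, -0.7, 0.8]
gripper_width: 50.7
grip_force: 0.0
```

```bash
cat > leg.py <<'E'
from h import *
def disc(im,near,lim=70):
    k=(cv2.GaussianBlur(im,(3,3),0).max(2)<lim).astype(np.uint8)
    k=cv2.morphologyEx(k,cv2.MORPH_OPEN,np.ones((5,5)))
    n,l,st,ce=cv2.connectedComponentsWithStats(k)
    i=l[int(round(near[1])),int(round(near[0]))]
    return ce[i],st[i]
E
python3 - <<'E'
from leg import *
np.set_printoptions(precision=2,suppress=True)
o=robot.observe();m=cam('wrist');im=eyes.capture('wrist');cv2.imwrite('pics/w6.png',im)
T=rot(o['tcp_rot']);p=o['eef_pos'];print(o['t'],p,T.as_matrix()[:,0])
near=proj(m,[568.6,207.5,205]);print(near)
print('view2',disc(im,near),im[int(near[1]),200:300].max(1))
im1=cv2.imread('pics/w5.png');print('view1',disc(im1,(254,98)),im1[98,225:285].max(1))
print(im1[70:130,254].max(1))
E
```

```text
11.2 [568.78 207.18 261.1 ] [ 0.34  0.94 -0.  ]
[252.95 214.77]
view2 (array([253.27, 215.07]), array([240, 203,  28,  25, 573], dtype=int32)) [118 114 109 108 108 112 114 112 111 114 115 114 118 121 120 116 116 119
 114 112 115 112 110 109 112 116 117 116 113 107 106 108 113 118  55  64
  63  60  97 109   2   6  14  15  17  15  16  18  20  20   7  18  16  16
  12  14  15   9  17  14  16  17   9   6   9  16   7  58 106  92 115  70
  23  27  23  37  80  90  97  89  85  86  88  86  89  89  85  86  86  89
  86  87  91  88  89  86  86  85  86  87]
view1 (array([253.42,  99.21]), array([239,  84,  30,  32, 773], dtype=int32)) [ 50  48  41  37 182 180 176 173 172 169 139 195 226  29  45  50  50  53
  49  51  49  52  51  49  51  45  48  48  48  44  48  47  45  45  44  47
  47  43  45  45  43  46  40  36  73 186 144  69  84  84  83  85  86  86
  65  68  69  68  69  65]
[125 129 141  44  32  43  31 146 174 169 126 185 173  47  42  47  45  48
  51  45  49  47  46  50  47  49  49  48  44  47  49  46  50  46  45  51
  45  44  50  48  48  48  48  43  42  28 119 182 102  77  79  81  83  83
  83  82  79  82  80  79]
```

>>> servo_tool(targets=[{"angular": [0, 0, 0], "slide": [0.0002, -0.0002, 0.015], "grip": 0.2}, {"angular": [0, 0, 0], "slide": [0.0002, -0.0002, 0.035], "grip": 0.2}, {"angular": [0, 0, 0], "slide": [0.0002, -0.0002, 0.055], "grip": 0.2}, {"angular": [0, 0, 0], "slide": [0.0002, -0.0002, 0.075], "grip": 0.2}, {"angular": [0, 0, 0], "slide": [0.0002, -0.0002, 0.088], "grip": 0.2}, {"angular": [0, 0, 0], "slide": [0.0002, -0.0002, 0.097], "grip": 0.2}, {"angular": [0, 0, 0], "slide": [0.0002, -0.0002, 0.097], "grip": 0.2}, {"angular": [0, 0, 0], "slide": [0.0002, -0.0002, 0.097], "grip": 0.0}])

```text
t: 12.25
eef_pos: [568.7, 208.4, 164.9]
tcp_rot: [0.0, 0.82, 0.573, 0.001]
contact_force: [0.1, 0.0, -0.2]
gripper_width: 42.8
grip_force: 0.0
```

>>> servo_tool(targets=[{"angular": [0, 0, 0], "slide": [0, 0, 0], "grip": -0.3}, {"angular": [0, 0, 0], "slide": [0, 0, 0], "grip": -1}, {"angular": [0, 0, 0], "slide": [0, 0, 0], "grip": -1}, {"angular": [0, 0, 0], "slide": [0, 0, 0], "grip": -1}, {"angular": [0, 0, 0], "slide": [0, 0, 0], "grip": -1}], squeeze=70)

```text
t: 12.88
eef_pos: [569.6, 208.1, 165.2]
tcp_rot: [0.001, 0.82, 0.573, 0.002]
contact_force: [4.7, -0.9, 0.5]
gripper_width: 23.6
grip_force: 69.1
```

Run:
```python
from h import *
o=robot.observe();m=cam('wrist');im=eyes.capture('wrist');cv2.imwrite('pics/w7.png',im)
s=eyes.capture('scene');cv2.imwrite('pics/s7.png',s);ms=cam('scene')
np.set_printoptions(precision=2,suppress=True)
print(o['t'],o['eef_pos'],o['contact_force'],o['gripper_width'],o['grip_force'],o['joints'],proj(m,[568.6,207.4,150]))
u,v=proj(ms,[568.6,207.4,170]).astype(int);print(u,v)
c=cv2.resize(s[v-40:v+40,u-40:u+40],(400,400),interpolation=cv2.INTER_CUBIC)
cv2.imwrite('pics/v7.png',np.hstack([cv2.resize(im[100:300,152:352],(400,400),interpolation=cv2.INTER_CUBIC),c]))
```

```text
12.875 [569.57 208.14 165.17] [ 4.67 -0.93  0.51] 23.62373291421467 69.07374858856201 [ 0.16  0.55  1.35 -0.    1.24  0.51] [252.32 243.62]
346 180
```

View pics/v7.png

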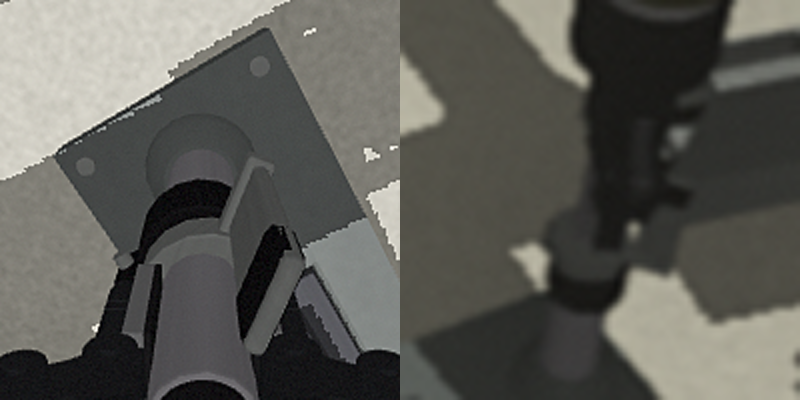

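The fingers close on the leg just above the ring, and the paddle is to their right, clear. The small side force means the hand sits about 1 mm off, so I'll ease that and then draw the leg up.

>>> servo_tool(targets=[{"angular": [0, 0, 0], "slide": [0, 0.0008, -0.002], "grip": -1}, {"angular": [0, 0, 0], "slide": [0, 0.0008, -0.007], "grip": -1}, {"angular": [0, 0, 0], "slide": [0, 0.0008, -0.013], "grip": -1}, {"angular": [0, 0, 0], "slide": [0, 0.0008, -0.019], "grip": -1}, {"angular": [0, 0, 0], "slide": [0, 0.0008, -0.025], "grip": -1}, {"angular": [0, 0, 0], "slide": [0, 0.0008, -0.03], "grip": -1}, {"angular": [0, 0, 0], "slide": [0, 0.0008, -0.031], "grip": -1}, {"angular": [0, 0, 0], "slide": [0, 0.0008, -0.031], "grip": -1}])

```text
t: 13.98
eef_pos: [569.6, 208.1, 195.6]
tcp_rot: [0.0, 0.82, 0.573, 0.001]
contact_force: [6.5, 0.5, -1.9]
gripper_width: 23.8
grip_force: 68.9
```

Run:
```python
from h import *
o=robot.observe();m=cam('wrist');im=eyes.capture('wrist');cv2.imwrite('pics/w8.png',im)
np.set_printoptions(precision=2,suppress=True)
T=rot(o['tcp_rot']);p=o['eef_pos'];print(o['t'],p,o['contact_force'],o['gripper_width'],o['grip_force'])
ax=T.as_matrix()[:,0]
for z in (160,150,145): print(z,proj(m,p*[1,1,0]+[0,0,z]+12.5*ax))
for c in (235,245,255): print(c,im[190:245,c].sum(1)//3)
cv2.imwrite('pics/v8.png',cv2.resize(im[120:280,170:370],(800,640))[:600])
```

```text
13.975 [569.56 208.11 195.55] [ 6.53  0.48 -1.89] 23.77931881258944 68.88751566410065
160 [253.33 210.75]
150 [253.28 205.22]
145 [253.26 202.65]
235 [ 8 11  9  2 13 17 19 12  5 16 26 76 73 73 71 68 86 95 92 89 91 91 90 90
 90 92 94 93 93 94 94 94 87 87 81 76 75 74 71 72 75 73 75 74 77 75 76 78
 77 76 78 79 81 79 81]
245 [ 20  13  16   5  43  78  76  71  73  69  73  93  91  90  92  93  94  97
 105   6  43  86  82  82  81  80  81  83  82  81  83  82  81  82  82  81
  84  81  83  79  82  80  80  82  80  79  82  82  84  78  82  82  79  81
  81]
255 [19  6  8 90 71 72 76 71 69 99 97 93 90 93 91 93 98 54  9 94 89 83 82 84
 80 84 85 82 83 86 83 81 85 85 84 84 85 83 82 83 83 84 85 84 84 84 83 83
 83 84 84 85 83 84 81]
```

View pics/v8.png

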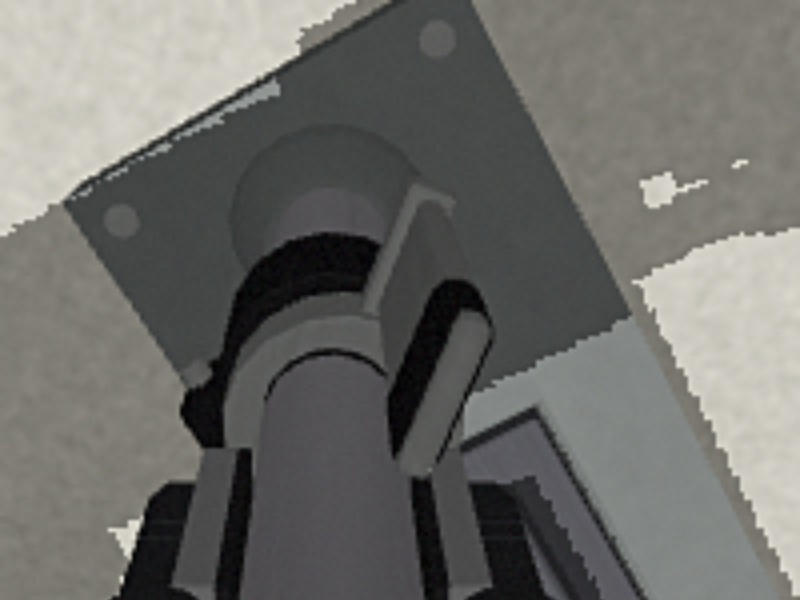

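The mark groove is just out of the ring: a black line at picture rows 207–208, directly above the ring's top face. The TCP has risen 30.4 mm. I'll test the side force with a small shift before the swing.

>>> servo_tool(targets=[{"angular": [0, 0, 0], "slide": [0, -0.0015, 0], "grip": -1}, {"angular": [0, 0, 0], "slide": [0, -0.0015, 0], "grip": -1}, {"angular": [0, 0, 0], "slide": [0, -0.0015, 0], "grip": -1}])

```text
t: 14.4
eef_pos: [568.9, 208.1, 195.7]
tcp_rot: [0.001, 0.82, 0.573, 0.001]
contact_force: [8.5, -1.2, -3.1]
gripper_width: 23.6
grip_force: 68.9
```

Run:
```python
from h import *
np.set_printoptions(precision=2,suppress=True)
o=robot.observe();m=cam('wrist');T=rot(o['tcp_rot']);p=o['eef_pos'];print(p,o['contact_force'],o['moment'],T.as_matrix()[:,2])
for n in('w7','w8'):
    im=cv2.imread(f'pics/{n}.png');print(n,im[270:320,252].sum(1)//3)
```

```text
[568.9  208.07 195.71] [ 8.52 -1.19 -3.14] [-0.2  -1.31  0.01] [ 0. -0. -1.]
w7 [ 83  83  82  82  83  83  83  84  83  83  83  82  82  84  82  87  95 109
 107 117  14  10  14  14  17  19  13  22  19  21  15  19  13  16  16  18
  10  14  14  18  17   8  14  13  15  20  13  17  12  15]
w8 [ 82  82  80  81  81  81  83  80  83  79  81  80  80  80  83  86  95 109
 105 115  15  13  14  16  13  15  21  15  20  18  20  10  20  10  18  12
  13  11  11  19  14  11  12  19  14  19  10  15  18  19]
```

>>> servo_tool(targets=[{"angular": [0, 0, 0], "slide": [0, 0.0015, 0], "grip": -1}, {"angular": [0, 0, 0], "slide": [0, 0.0025, 0], "grip": -1}, {"angular": [0, 0, 0], "slide": [0, 0.0025, 0], "grip": -1}, {"angular": [0, 0, 0], "slide": [0, 0.0025, 0], "grip": -1}])

```text
t: 14.9
eef_pos: [569.7, 208.1, 195.1]
tcp_rot: [-0.0, 0.82, 0.573, -0.0]
contact_force: [-1.0, 3.9, -2.4]
gripper_width: 23.7
grip_force: 69.3
```

>>> servo_tool(targets=[{"angular": [0, 0, 0], "slide": [0, 0.001, 0], "grip": -1}, {"angular": [0, 0, 0], "slide": [0, 0.001, 0], "grip": -1}, {"angular": [0, 0, 0], "slide": [0, 0.001, 0], "grip": -1}])

```text
t: 15.28
eef_pos: [569.9, 208.0, 194.9]
tcp_rot: [-0.001, 0.82, 0.573, -0.001]
contact_force: [-6.7, 5.2, -1.4]
gripper_width: 23.8
grip_force: 69.5
```

>>> servo_tool(targets=[{"angular": [0, 0, 0], "slide": [0.0007, -0.001, 0], "grip": -1}, {"angular": [0, 0, 0], "slide": [0.0007, -0.001, 0], "grip": -1}, {"angular": [0, 0, 0], "slide": [0.0007, -0.001, 0], "grip": -1}])

```text
t: 15.65
eef_pos: [569.8, 208.1, 195.0]
tcp_rot: [-0.0, 0.82, 0.573, -0.001]
contact_force: [-5.4, -0.8, -2.8]
gripper_width: 24.0
grip_force: 69.3
```

>>> servo_tool(targets=[{"angular": [0, 0, -0.05], "slide": [0, -0.0006, 0], "grip": -1}, {"angular": [0, 0, -0.12], "slide": [0, -0.0006, 0], "grip": -1}, {"angular": [0, 0, -0.2], "slide": [0, -0.0006, 0], "grip": -1}, {"angular": [0, 0, -0.28], "slide": [0, -0.0006, 0], "grip": -1}, {"angular": [0, 0, -0.36], "slide": [0, -0.0006, 0], "grip": -1}, {"angular": [0, 0, -0.43], "slide": [0, -0.0006, 0], "grip": -1}, {"angular": [0, 0, -0.5], "slide": [0, -0.0006, 0], "grip": -1}, {"angular": [0, 0, -0.5], "slide": [0, -0.0006, 0], "grip": -1}])

```text
t: 16.65
eef_pos: [569.1, 208.2, 195.1]
tcp_rot: [-0.001, 0.652, 0.758, -0.001]
contact_force: [-6.8, -1.3, -1.6]
gripper_width: 24.0
grip_force: 71.6
```

>>> servo_tool(targets=[{"angular": [0, 0, -0.06], "slide": [0, 0, 0], "grip": -1}, {"angular": [0, 0, -0.12], "slide": [0, 0, 0], "grip": -1}, {"angular": [0, 0, -0.18], "slide": [0, 0, 0], "grip": -1}, {"angular": [0, 0, -0.24], "slide": [0, 0, 0], "grip": -1}, {"angular": [0, 0, -0.3], "slide": [0, 0, 0], "grip": -1}, {"angular": [0, 0, -0.35], "slide": [0, 0, 0], "grip": -1}, {"angular": [0, 0, -0.4], "slide": [0, 0, 0], "grip": -1}, {"angular": [0, 0, -0.4], "slide": [0, 0, 0], "grip": -1}])

```text
t: 17.65
eef_pos: [568.9, 207.9, 195.0]
tcp_rot: [-0.001, 0.489, 0.872, -0.001]
contact_force: [-7.5, -2.5, -1.4]
gripper_width: 23.7
grip_force: 76.2
```

Run:
```python
from h import *
np.set_printoptions(precision=2,suppress=True)
o=robot.observe();m=cam('wrist');im=eyes.capture('wrist');cv2.imwrite('pics/w9.png',im)
T=rot(o['tcp_rot']);print(o['t'],o['eef_pos'],np.degrees(np.arctan2(T.as_matrix()[1,0],T.as_matrix()[0,0])),o['contact_force'],o['moment'],o['joints'],o['gripper_width'])
cv2.imwrite('pics/v9.png',cv2.resize(im[120:300,150:380],None,fx=3,fy=3))
```

```text
17.65 [568.87 207.94 194.96] 121.46629320430615 [-7.52 -2.53 -1.44] [-0.38  1.22 -0.03] [ 0.16  0.53  1.3  -0.    1.31 -0.39] 23.6999096977445
```

View pics/v9.png

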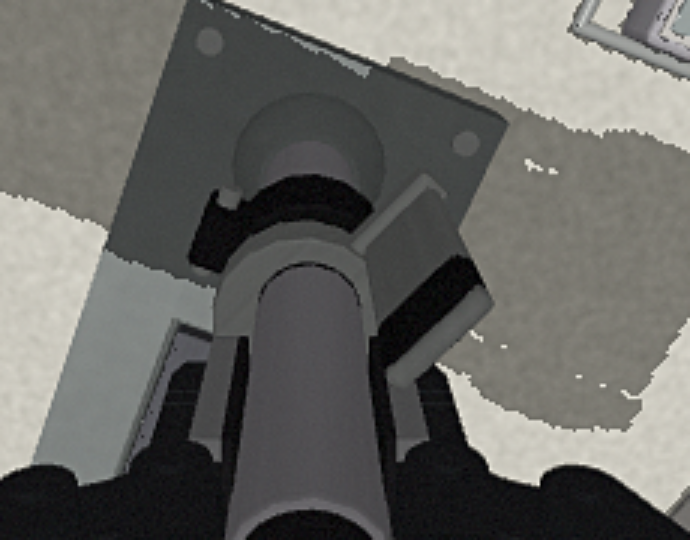

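The paddle is now against the right finger at crop (400,370), and the mark is still level with the ring. I'll continue the swing and ease the side force.

>>> servo_tool(targets=[{"angular": [0, 0, -0.05], "slide": [0.0004, -0.0007, 0], "grip": -1}, {"angular": [0, 0, -0.1], "slide": [0.0004, -0.0007, 0], "grip": -1}, {"angular": [0, 0, -0.15], "slide": [0.0004, -0.0007, 0], "grip": -1}, {"angular": [0, 0, -0.2], "slide": [0.0004, -0.0007, 0], "grip": -1}, {"angular": [0, 0, -0.25], "slide": [0.0004, -0.0007, 0], "grip": -1}, {"angular": [0, 0, -0.3], "slide": [0.0004, -0.0007, 0], "grip": -1}, {"angular": [0, 0, -0.35], "slide": [0.0004, -0.0007, 0], "grip": -1}, {"angular": [0, 0, -0.35], "slide": [0.0004, -0.0007, 0], "grip": -1}], squeeze=90)

```text
t: 18.7
eef_pos: [568.3, 207.5, 194.8]
tcp_rot: [-0.001, 0.33, 0.944, -0.001]
contact_force: [-5.9, -4.9, -2.8]
gripper_width: 23.8
grip_force: 95.3
```

```bash
cat > st.py <<'E'
from h import *
np.set_printoptions(precision=2,suppress=True)
o=robot.observe();M=rot(o['tcp_rot']).as_matrix()
print(o['t'],o['eef_pos'],'yaw',np.degrees(np.arctan2(M[1,0],M[0,0])),o['contact_force'],o['moment'],o['gripper_width'],o['grip_force'])
E
python3 st.py
```

```text
18.7 [568.32 207.53 194.83] yaw 141.50540933002125 [-5.86 -4.94 -2.78] [-0.48  0.88  0.  ] 23.81152860053413 95.25966772343963
```

>>> servo_tool(targets=[{"angular": [0, 0, -0.05], "slide": [0, -0.0006, 0], "grip": -1}, {"angular": [0, 0, -0.1], "slide": [0, -0.0006, 0], "grip": -1}, {"angular": [0, 0, -0.14], "slide": [0, -0.0006, 0], "grip": -1}, {"angular": [0, 0, -0.18], "slide": [0, -0.0006, 0], "grip": -1}, {"angular": [0, 0, -0.22], "slide": [0, -0.0006, 0], "grip": -1}, {"angular": [0, 0, -0.26], "slide": [0, -0.0006, 0], "grip": -1}, {"angular": [0, 0, -0.3], "slide": [0, -0.0006, 0], "grip": -1}, {"angular": [0, 0, -0.3], "slide": [0, -0.0006, 0], "grip": -1}])

```text
t: 19.7
eef_pos: [568.3, 207.1, 194.9]
tcp_rot: [-0.001, 0.186, 0.983, -0.001]
contact_force: [-5.4, -4.2, -3.3]
gripper_width: 23.3
grip_force: 103.4
```

```bash
cat >> st.py <<'E'
im=eyes.capture('wrist');m=cam('wrist');n=f"w_{o['t']:.2f}";cv2.imwrite(f'pics/{n}.png',im)
cv2.imwrite(f'pics/v_{n}.png',cv2.resize(im[100:300,130:400],None,fx=2.9,fy=2.9))
a=M[:,0]; print(n,'line at mark',im[196:216,252].sum(1)//3)
E
python3 st.py
```

```text
19.7 [568.28 207.05 194.85] yaw 158.59870844044696 [-5.44 -4.21 -3.33] [-0.55  0.43 -0.82] 23.263936755655482 103.37141705676913
w_19.70 line at mark [67 95 93 89 86 85 88 90 89 92 73 19 86 83 79 79 83 80 81 78]
```

>>> servo_tool(targets=[{"angular": [0, 0, -0.02], "slide": [0, -0.0003, 0], "grip": -1}, {"angular": [0, 0, -0.04], "slide": [0, -0.0003, 0], "grip": -1}, {"angular": [0, 0, -0.06], "slide": [0, -0.0003, 0], "grip": -1}, {"angular": [0, 0, -0.08], "slide": [0, -0.0003, 0], "grip": -1}, {"angular": [0, 0, -0.08], "slide": [0, -0.0003, 0], "grip": -1}])

```text
t: 20.38
eef_pos: [568.4, 206.9, 194.9]
tcp_rot: [-0.001, 0.147, 0.989, -0.001]
contact_force: [-4.5, -3.0, -4.5]
gripper_width: 23.9
grip_force: 107.2
```

```bash
python3 st.py
python3 - <<'E'
# lever direction: project paddle top edge hypotheses' end points and print grey along radius arcs at its top height (z=208)
from h import *
o=robot.observe();m=cam('wrist');im=eyes.capture('wrist')
import glob
M=rot(o['tcp_rot']).as_matrix();leg=o['eef_pos'][:2];sy=9.8
ring=leg-4*np.array([np.cos(np.radians(90+sy)),np.sin(np.radians(90+sy))])
for r in(30,36,43):
    row=[]
    for a in range(40,110,4):
        d=np.radians(a+sy);u,v=proj(m,[*(ring+r*np.array([np.cos(d),np.sin(d)])),208]);row.append(int(im[int(round(v)),int(round(u))].mean()) if 0<=v<384 and 0<=u<512 else -1)
    print(r,row)
E
```

```text
20.375 [568.36 206.92 194.88] yaw 163.13939582185046 [-4.45 -3.04 -4.5 ] [-0.48  0.24 -1.12] 23.855173364856775 107.1677093859762
w_20.38 line at mark [83 95 86 90 86 85 85 90 91 94 48 43 84 83 81 79 84 81 81 81]
30 [19, 22, 21, 18, 23, 27, 19, 21, 25, 19, 17, 16, 85, 90, 81, 10, 11, 13]
36 [17, 22, 25, 15, 19, 46, 126, 122, 119, 122, 117, 115, 69, 94, 0, 0, 15, 8]
43 [15, 17, 20, 18, 47, 204, 119, 219, 120, 117, 118, 114, 128, 92, 8, 11, 17, 69]
```

```bash
cat >> st.py <<'E'
leg=np.array([568.36,206.92])
ring=leg-4*np.array([np.cos(np.radians(99.8)),np.sin(np.radians(99.8))])
A=np.arange(70,110,.5);g=im.mean(2).astype(np.float32)
for r in (34,38,42,45):
    d=np.radians(A+9.8);uv=np.array([proj(m,[*(ring+r*np.array([np.cos(x),np.sin(x)])),208]) for x in d]).astype(np.float32)
    s=cv2.remap(g,uv[:,:1],uv[:,1:],cv2.INTER_LINEAR).ravel();gr=np.diff(s)
    k=A>88; j=np.argmin(np.where(k[1:],gr,0)); print('r',r,'leading edge at',A[j],'offset deg of 3.5mm',round(np.degrees(3.5/r),1), 'samples',s[28:64:2].astype(int))
E
python3 st.py
```

```text
20.475 [568.35 206.93 194.89] yaw 163.12856240660955 [-4.55 -2.73 -4.64] [-0.41  0.21 -1.12] 23.71347468566166 107.15295016765594
w_20.48 line at mark [81 97 88 90 90 83 87 91 90 95 47 41 86 82 80 82 83 83 80 82]
r 34 leading edge at 95.5 offset deg of 3.5mm 5.9 samples [118 119 121 110  88  81  87  92  89  89  85  81  35   5   4   8   9   5]
r 38 leading edge at 88.0 offset deg of 3.5mm 5.3 samples [114 110 115 120 102  80  89  94  95  91  85  61  26   6  11  14  15  14]
r 42 leading edge at 95.0 offset deg of 3.5mm 4.8 samples [122 121 119 119 113  75  88  94  90  88  82  62  10  10  13  11  15   9]
r 45 leading edge at 95.0 offset deg of 3.5mm 4.5 samples [118 123 121 119 114  81  80  87  89  86  79  63   4   9   6  10  12  11]
```

>>> servo_tool(targets=[{"angular": [0, 0, -0.02], "slide": [0, 0, 0], "grip": -1}, {"angular": [0, 0, -0.04], "slide": [0, 0, 0], "grip": -1}, {"angular": [0, 0, -0.06], "slide": [0, 0, 0], "grip": -1}, {"angular": [0, 0, -0.06], "slide": [0, 0, 0], "grip": -1}])

```text
t: 21.02
eef_pos: [568.5, 206.9, 194.9]
tcp_rot: [-0.0, 0.117, 0.993, -0.001]
contact_force: [-4.0, -3.4, -4.8]
gripper_width: 23.5
grip_force: 110.7
```

```bash
python3 st.py
```

```text
21.025 [568.51 206.91 194.94] yaw 166.58035332403267 [-3.97 -3.44 -4.79] [-0.54 -0.   -1.27] 23.518477596710284 110.67149011418223
w_21.02 line at mark [101  89  87  87  90  87  87  89  93  98  23  64  84  82  83  81  82  82
  80  82]
r 34 leading edge at 96.0 offset deg of 3.5mm 5.9 samples [118 120 118 119  77  81  86  93  91  90  87  82  62  14   5   8  11  13]
r 38 leading edge at 95.5 offset deg of 3.5mm 5.3 samples [118 119 121 121 107  82  87  94  95  93  87  80  15   7  14  11  11  17]
r 42 leading edge at 95.0 offset deg of 3.5mm 4.8 samples [115 117 121 124 126  69  87  94  92  90  82  75  12  10  14  10  10   8]
r 45 leading edge at 95.5 offset deg of 3.5mm 4.5 samples [119 120 122 117 121  82  77  86  91  86  82  66  10   4   8  11   7   7]
```

Run:
```python
import cv2
for n in('w8','w9','w_19.70','w_20.48','w_21.02'):
    im=cv2.imread(f'pics/{n}.png').mean(2).astype(int)
    print(n,'rim',im[284:293,252],'mark',im[202:211,248].tolist(),im[202:211,252].tolist(),im[202:211,256].tolist())
```

```text
w8 rim [ 83  86  95 109 105 115  15  13  14] mark [94, 90, 91, 91, 97, 77, 5, 44, 86] [92, 90, 89, 94, 101, 28, 9, 91, 87] [92, 90, 92, 89, 100, 76, 5, 68, 85]
w9 rim [ 80  84  95 106 101 113  13  10  17] mark [87, 87, 86, 91, 93, 100, 3, 63, 84] [92, 90, 89, 90, 94, 47, 44, 86, 82] [87, 86, 87, 88, 94, 72, 0, 88, 82]
w_19.70 rim [ 83 107 104 107  57   4  12  12  18] mark [85, 86, 86, 92, 97, 27, 40, 85, 80] [88, 90, 89, 92, 73, 19, 86, 83, 79] [89, 87, 88, 88, 97, 4, 60, 84, 81]
w_20.48 rim [ 96 107 102 112   8   8  15  11  17] mark [86, 87, 87, 94, 100, 9, 97, 84, 80] [87, 91, 90, 95, 47, 41, 86, 82, 80] [88, 90, 88, 92, 71, 0, 87, 85, 80]
w_21.02 rim [105 104 106  84  11  14  22  21  15] mark [88, 86, 89, 97, 48, 10, 86, 85, 80] [87, 89, 93, 98, 23, 64, 84, 82, 83] [90, 90, 89, 94, 48, 15, 87, 83, 83]
```

>>> servo_tool(targets=[{"angular": [0, 0, -0.02], "slide": [0, 0, 0], "grip": -1}, {"angular": [0, 0, -0.04], "slide": [0, 0, 0], "grip": -1}, {"angular": [0, 0, -0.05], "slide": [0, 0, 0], "grip": -1}, {"angular": [0, 0, -0.05], "slide": [0, 0, 0], "grip": -1}])

```text
t: 21.58
eef_pos: [568.7, 206.4, 195.1]
tcp_rot: [-0.0, 0.092, 0.996, -0.001]
contact_force: [-2.7, -6.0, -3.1]
gripper_width: 23.4
grip_force: 108.1
```

```bash
python3 st.py
python3 - <<'E'
from h import *
# is the stand where it was? plate edge in scene + near/leg in top
s=eyes.capture('scene');t=eyes.capture('top');cv2.imwrite('pics/s10.png',s);cv2.imwrite('pics/t10.png',t)
s0=cv2.imread('pics/s0big.png');a=cv2.imread('pics/scene0.png')
# stand's -y half of the base in the scene view: shift by phase correlation
for nm,(x,y,w,h) in dict(base=(262,225,60,38),pulley=(200,245,34,30),filt=(112,275,45,55),lamp=(375,205,65,45)).items():
    A=cv2.Canny(a[y:y+h,x:x+w],50,120).astype(np.float32);B=cv2.Canny(s[y:y+h,x:x+w],50,120).astype(np.float32)
    print(nm,cv2.phaseCorrelate(A,B))
E
```

```text
21.575 [568.74 206.45 195.14] yaw 169.43191129497555 [-2.7  -6.04 -3.11] [-0.83  0.   -1.23] 23.41115715141792 108.0621643178165
w_21.57 line at mark [89 89 87 89 85 85 90 92 73 18 87 83 83 81 82 81 81 81 79 83]
r 34 leading edge at 98.5 offset deg of 3.5mm 5.9 samples [120 118 118 118 119 114  89  77  86  89  93  92  89  83  78  24   9  11]
r 38 leading edge at 97.5 offset deg of 3.5mm 5.3 samples [119 120 117 116 118 123 106  83  87  94  96  93  89  83  43   9   8   8]
r 42 leading edge at 97.0 offset deg of 3.5mm 4.8 samples [124 121 120 120 119 119 122  80  86  94  93  89  83  72  14   8  10  10]
r 45 leading edge at 91.0 offset deg of 3.5mm 4.5 samples [211 207 204 199 202 204 210 144  68  80  87  85  80  67   3   3   4   9]
base ((-0.5476306092044538, 0.4029793919461149), 0.4752439709504445)
pulley ((0.12095592891816409, -0.12273444948471202), 0.9674123088518779)
filt ((0.5394520272065186, 0.10977105911816665), 0.9849357911392495)
lamp ((-0.03672922050908056, 0.5337338095203776), 0.8467188481931334)
```

Run:
```python
from h import *
np.set_printoptions(precision=2,suppress=True)
o=robot.observe();m0=cam('wrist');T0=rot(o['tcp_rot'])
cp=T0.inv().apply(np.array(m0['position'])-o['eef_pos']);cr=T0.inv()*rot(m0['attitude'])
def camat(p,yaw):
    y=np.radians(yaw);c,s=np.cos(y),np.sin(y)
    T=R.from_matrix(np.array([[c,s,0],[s,-c,0],[0,0,-1.]]))
    m=dict(m0);m['position']=np.array(p)+T.apply(cp);m['attitude']=(T*cr).as_matrix();return m
def blob(im,u,v,w=9):
    u,v=int(round(u)),int(round(v))
    if not(w<u<512-w and w<v<384-w): return None
    c=im[v-w:v+w+1,u-w:u+w+1].mean(2);d=np.abs(c-np.median(c));k=((c-np.median(c))>9).astype(np.uint8)
    n,l,st,ce=cv2.connectedComponentsWithStats(k)
    L=[(np.round(ce[i]+[u-w,v-w],2).tolist(),int(st[i,4])) for i in range(1,n) if st[i,4]>=8]
    return L
s=np.array([-.1711,.9852]);x=np.array([.9852,.1711]);O=np.array([568.65,207.4])-85*s
V={'w5':([582.89,124.13,260.73],99.895),'w7':([569.57,208.14,165.17],69.9),'w8':([569.56,208.11,195.55],69.9),'w9':([568.87,207.94,194.96],121.47),'w_19.70':([568.28,207.05,194.85],158.6),'w_20.48':([568.35,206.93,194.89],163.13),'w_21.02':([568.51,206.91,194.94],166.58),'w_21.57':([568.74,206.45,195.14],169.43)}
for n,(p,yw) in V.items():
    m=camat(p,yw);im=cv2.imread(f'pics/{n}.png')
    for a,b in((-55,118),(55,118),(55,-118),(-55,-118)):
        P=O+a*x+b*s;u,v=proj(m,[*P,24]);B=blob(im,u,v)
        if B:
            for (q,ar) in B:
                W=onz(m,*q,24)[:2];print(n,(a,b),q,ar,'world',W,'stand',np.round([(W-O)@x,(W-O)@s],1))
```

```text
w5 (-55, 118) [200.81, 71.94] 48 world [499.25 227.73] stand [-64.9 116.9]
w5 (-55, 118) [211.46, 71.96] 56 world [512.54 230.04] stand [-51.4 116.9]
w5 (55, 118) [294.38, 68.63] 106 world [615.08 251.94] stand [ 53.4 120.9]
w5 (55, -118) [286.5, 238.0] 26 world [656.62  15.09] stand [  53.8 -119.5]
w5 (55, -118) [287.7, 244.38] 63 world [660.87   4.41] stand [  56.1 -130.8]
w5 (-55, -118) [213.34, 239.57] 97 world [545.05  -7.31] stand [ -60.  -122.5]
w5 (-55, -118) [218.8, 237.9] 30 world [553.04  -2.94] stand [ -51.4 -119.6]
w7 (-55, 118) [194.21, 182.82] 67 world [511.66 228.48] stand [-52.5 115.5]
w7 (-55, 118) [183.56, 188.56] 27 world [498.22 226.49] stand [-66.1 115.8]
w7 (55, 118) [281.35, 132.76] 80 world [615.61 246.7 ] stand [ 53.  115.7]
w7 (55, -118) [374.91, 290.86] 69 world [664.81  23.36] stand [  63.2 -112.8]
w8 (-55, 118) [189.62, 166.69] 13 world [504.91 241.8 ] stand [-56.9 129.8]
w8 (-55, 118) [199.9, 174.8] 60 world [512.23 228.71] stand [-51.9 115.6]
w8 (-55, 118) [189.73, 180.18] 33 world [498.24 226.78] stand [-66.1 116.1]
w8 (55, 118) [278.91, 129.25] 68 wo
[... 2806 characters left out ...]
0] 9 world [503.2  240.87] stand [-58.8 129.2]
w_21.57 (-55, 118) [261.87, 121.11] 71 world [510.74 228.72] stand [-53.4 115.9]
w_21.57 (55, 118) [290.86, 199.43] 69 world [608.02 247.5 ] stand [ 45.6 117.8]
w_21.57 (55, -118) [116.21, 269.54] 48 world [664.77   4.61] stand [  60.  -131.2]
w_21.57 (55, -118) [124.24, 265.41] 37 world [660.57  17.32] stand [  58. -118.]
w_21.57 (55, -118) [129.75, 272.5] 12 world [672.53  20.85] stand [  70.4 -116.6]
w_21.57 (-55, -118) [73.91, 183.16] 64 world [540.52  -3.15] stand [ -63.7 -117.6]
w_21.57 (-55, -118) [79.12, 196.23] 48 world [557.28  -3.5 ] stand [ -47.3 -120.8]
w_21.57 (-55, -118) [69.7, 197.6] 10 world [556.87 -15.41] stand [ -49.7 -132.5]
```

>>> servo_tool(targets=[{"angular": [0, 0, 0.01], "slide": [0, 0, 0], "grip": -1}, {"angular": [0, 0, 0.015], "slide": [0, 0, 0], "grip": -1}, {"angular": [0, 0, 0.015], "slide": [0, 0, 0], "grip": -1}, {"angular": [0, 0, 0.015], "slide": [0, 0, 0], "grip": -1}])

```text
t: 22.22
eef_pos: [568.7, 206.4, 195.1]
tcp_rot: [-0.0, 0.1, 0.995, -0.001]
contact_force: [-3.1, -6.8, -3.9]
gripper_width: 23.7
grip_force: 106.9
```

```bash
python3 st.py
python3 - <<'E'
import glob
from h import *
np.set_printoptions(precision=2,suppress=True)
m=cam('wrist');n=sorted(glob.glob('pics/w_2*.png'))[-1]
im=cv2.imread(n);g=im.mean(2)
print(n,'rim',g[280:292,252].astype(int),'mark',[g[200:210,c].astype(int).tolist() for c in(248,252,256)])
for P in ([510.74,228.72,24],[557.28,-3.5,24],[660.57,17.32,24]):
    u,v=np.round(proj(m,P)).astype(int);w=6;c=g[v-w:v+w+1,u-w:u+w+1];k=((c-np.median(c))>9).astype(np.uint8)
    nn,l,st,ce=cv2.connectedComponentsWithStats(k)
    for i in range(1,nn):
        if st[i,4]>20: print(P,st[i,4],onz(m,*(ce[i]+[u-w,v-w]),24)[:2])
E
```

```text
22.225 [568.71 206.43 195.1 ] yaw 168.5692673865746 [-3.08 -6.76 -3.95] [-0.84 -0.   -1.2 ] 23.688314126531083 106.91479252651334
w_22.23 line at mark [87 89 89 90 87 85 90 91 72 18 88 83 81 82 83 83 81 79 81 81]
r 34 leading edge at 98.0 offset deg of 3.5mm 5.9 samples [120 121 119 118 120 120  93  80  85  92  93  91  88  83  59   3  13  11]
r 38 leading edge at 97.5 offset deg of 3.5mm 5.3 samples [118 118 116 115 117 123 108  77  87  94  95  92  86  82  41   8  13  12]
r 42 leading edge at 97.0 offset deg of 3.5mm 4.8 samples [118 118 117 117 119 122 126  69  86  94  92  88  81  77   2  11  12   8]
r 45 leading edge at 91.0 offset deg of 3.5mm 4.5 samples [120 168 132 105 122 128 113 129  69  81  87  83  80  53  10   5  11   6]
pics/w_22.23.png rim [ 82  83 101 106 103 110  32  11  18  15  12  20] mark [[92, 86, 87, 90, 96, 52, 32, 86, 84, 81], [87, 85, 90, 91, 72, 18, 88, 83, 81, 82], [91, 92, 88, 90, 98, 27, 18, 88, 86, 82]]
[510.74, 228.72, 24] 67 [510.74 228.44]
[557.28, -3.5, 24] 50 [557.47  -4.12]
[660.57, 17.32, 24] 38 [660.75  16.88]
```

Run:
```python
from h import *
np.set_printoptions(precision=2,suppress=True)
o=robot.observe();m=cam('wrist');T=rot(o['tcp_rot']);p=o['eef_pos']
f=lambda t:proj(m,p+T.apply(t))[1]
rim,mk=np.array([11.,0,-40.]),np.array([12.5,0,45.])
print(f(rim),f(mk))
J=np.array([[f(q+e)-f(q) for e in np.eye(3)[[0,2]]] for q in(rim,mk)]);print(J)
for d in([-2.3,-1.4],[-3.9,-2.7]): print('dx,dz(down)',np.linalg.solve(J,d))
```

```text
285.57430055769066 205.1677764001209
[[-2.01 -1.58]
 [-1.3  -0.52]]
dx,dz(down) [1.   0.18]
dx,dz(down) [ 2.21 -0.34]
```

```bash
python3 -c "
from workcell import robot
print(robot.hand_in())"
```

```text
the job is handed in; nothing more can be done
None
```

Handed in at about 22 s: the ballast is seated flat and square in the pocket, the leg is held with its mark level with the ring top to about 0.5 mm, and the lever is swung to its stop; my last push on it also turned the stand about 1.5° (up to about 5 mm at the pocket end), which I did not undo.

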